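Kit loose tenons on the counting scale

TASK

Make up a tenon kit on the counting scale: first clear the offcut that was left in the tray into the offcuts bin, tare the empty tray with the left-hand key, then lay every loose tenon flat across the tray row that matches its length (shortest in the narrowest row, longest in the widest), and when all are in, store the count with the right-hand key. Press each of these two keys directly with the fingertips, gently, just until its dome clicks and the force drops and not on towards its stop, then let it go; never press the middle key, and do not tare again once a tenon is in the tray. Leave the glue bottle, mug, chisel and try square where they are.

Things in the scene. Friction and masses are not known exactly. Their poses are not given: they have to be found in the camera images.
- scale: Counting scale, grey housing 260 (x) x 300 (y) x 48 mm high, fixed. Origin: centre of its footprint on the bench. Its x points away from the operator, y to the operator's left, z up. Key panel (top 48 mm above the bench) is the front (-x) strip: three round keys in a line along y, display to their left, spirit level to their right. Behind it the steel pan with the tray.
- tray (a point): Plywood tray fixed on the pan, 152 (x) x 318 (y) x 24 mm, axes as the scale's. Origin: centre of its underside, 56 mm above the bench, at (35, 0) mm in the scale's frame. Floor top 62 mm, wall tops 80 mm above the bench; walls 6 mm. Two dividers make three rows, each 140 mm long along x inside, 78, 98 and 118 mm wide along y, from left (+y) to right. Each row takes two tenons, laid along y.
- row_short (a point): Centre of the floor of the narrowest row (78 mm wide along y, 140 mm along x), for the 60 mm tenons; axes as the tray's, point on the floor's top.
- row_middle (a point): Centre of the floor of the 98 mm wide row, for the 80 mm tenons; axes as the tray's.
- row_long (a point): Centre of the floor of the 118 mm wide row, for the 100 mm tenons; axes as the tray's. At the start the offcut lies in this row.
- tare_cap: Round cap, 26 mm across, flat top, of the left (+y) key: tare. Origin: centre of its top face, 57 mm above the bench when released; keys stand 9 mm proud of the panel, 52 mm apart. It moves straight down.
- tare_key (a joint): Travel of the left (+y) key: tare, in m: 0 released, positive pressed, hard stop at 0.007. Rubber dome: force rises (4.4 N at 0.001) to a peak of about 7.2 N at 0.0024, then gives way (the click): 5.9 N at 0.0035, 3.7 N at 0.0045, 2.4 N at 0.0055, rising again to 5 N at 0.007. Clicked from 0.0035, pressed too far beyond 0.006. Springs back by itself.
- power_cap: Round cap, 26 mm across, flat top, of the middle key: power, not to be used. Origin: centre of its top face, 57 mm above the bench when released; keys stand 9 mm proud of the panel, 52 mm apart. It moves straight down.
- power_key (a joint): Travel of the middle key: power, not to be used, in m: 0 released, positive pressed, hard stop at 0.007. Rubber dome: force rises (4.4 N at 0.001) to a peak of about 7.2 N at 0.0024, then gives way (the click): 5.9 N at 0.0035, 3.7 N at 0.0045, 2.4 N at 0.0055, rising again to 5 N at 0.007. Clicked from 0.0035, pressed too far beyond 0.006. Springs back by itself.
- store_cap: Round cap, 26 mm across, flat top, of the right (-y) key: stores the count. Origin: centre of its top face, 57 mm above the bench when released; keys stand 9 mm proud of the panel, 52 mm apart. It moves straight down.
- store_key (a joint): Travel of the right (-y) key: stores the count, in m: 0 released, positive pressed, hard stop at 0.007. Rubber dome: force rises (4.4 N at 0.001) to a peak of about 7.2 N at 0.0024, then gives way (the click): 5.9 N at 0.0035, 3.7 N at 0.0045, 2.4 N at 0.0055, rising again to 5 N at 0.007. Clicked from 0.0035, pressed too far beyond 0.006. Springs back by itself.
- tenon_1: Loose tenon of beech, 60 mm long (its x) x 28 mm wide (y) x 14 mm thick (z), edges rounded; lying flat on the bench at the start, to the left of the scale. Origin: its centre. About 16 g. May be absent (None from the start).
- tenon_2: Loose tenon of beech, 60 mm long (its x) x 28 mm wide (y) x 14 mm thick (z), edges rounded; lying flat on the bench at the start, to the left of the scale. Origin: its centre. About 16 g. May be absent (None from the start).
- tenon_3: Loose tenon of beech, 80 mm long (its x) x 28 mm wide (y) x 14 mm thick (z), edges rounded; lying flat on the bench at the start, to the left of the scale. Origin: its centre. About 22 g. May be absent (None from the start).
- tenon_4: Loose tenon of beech, 80 mm long (its x) x 28 mm wide (y) x 14 mm thick (z), edges rounded; lying flat on the bench at the start, to the left of the scale. Origin: its centre. About 22 g. May be absent (None from the start).
- tenon_5: Loose tenon of beech, 100 mm long (its x) x 28 mm wide (y) x 14 mm thick (z), edges rounded; lying flat on the bench at the start, to the left of the scale. Origin: its centre. About 27 g. May be absent (None from the start).
- tenon_6: Loose tenon of beech, 100 mm long (its x) x 28 mm wide (y) x 14 mm thick (z), edges rounded; lying flat on the bench at the start, to the left of the scale. Origin: its centre. About 27 g. May be absent (None from the start).
- offcut: Plywood offcut block, 70 mm (x) x 34 mm (y) x 30 mm (z), about 45 g, lying in the tray's widest row at the start. Origin: its centre.
- scrap_bin: Open black offcuts bin fixed on the bench, to the right of the scale: 170 (x) x 130 (y) x 90 mm high, walls 5 mm. Origin: centre of its underside.
- glue_bottle: Bystander: white glue bottle, 60 mm across, 170 mm tall, standing. Origin: centre of its underside.
- mug: Bystander: blue ceramic mug, 80 mm across, 95 mm tall. Origin: centre of its underside.
- chisel: Bystander: wood chisel lying beyond the scale, 240 mm long (its x). Origin: below its middle, on the bench.
- try_square: Bystander: try square lying to the left of the tenons, wooden stock 110 mm, steel blade 180 mm. Origin: underside of the stock.

How it is judged:
On the way, in this order (a step that is already met when the one before it is completed fails the run):
1. the offcut lies in the offcuts bin, released (x of offcut in the frame of scrap_bin between -0.08 and 0.08 m and y of offcut in the frame of scrap_bin between -0.06 and 0.06 m and z of offcut in the frame of scrap_bin between 0 and 0.075 m and linear speed of offcut below 0.05 m/s and contact force between the fingers and offcut below 0.1 N), for 0.2 s.
2. with no tenon in or over the tray, the fingertips press the left (tare) key past its click (travel over 3.5 mm) (value of joint tare_key above 0.0035 m and contact force between the fingers and tare_cap above 0.5 N and horizontal distance between each of tenon_1, tenon_2, tenon_3, tenon_4, tenon_5, tenon_6 and tray above 0.165 m), for 0.1 s.
3. every tenon lies flat, released, across the row of its length (x of tenon_1 in the frame of row_short between -0.07 and 0.07 m and y of tenon_1 in the frame of row_short between -0.03 and 0.03 m and z of tenon_1 in the frame of row_short between 0 and 0.0115 m and angle between the x axis of each of tenon_1, tenon_2, tenon_3, tenon_4, tenon_5, tenon_6 and the y axis of tray, either way round below 0.4 rad and linear speed of each of tenon_1, tenon_2, tenon_3, tenon_4, tenon_5, tenon_6 below 0.03 m/s and contact force between the fingers and tenon_1 below 0.1 N and x of tenon_2 in the frame of row_short between -0.07 and 0.07 m and y of tenon_2 in the frame of row_short between -0.03 and 0.03 m and z of tenon_2 in the frame of row_short between 0 and 0.0115 m and contact force between the fingers and tenon_2 below 0.1 N and x of tenon_3 in the frame of row_middle between -0.07 and 0.07 m and y of tenon_3 in the frame of row_middle between -0.03 and 0.03 m and z of tenon_3 in the frame of row_middle between 0 and 0.0115 m and contact force between the fingers and tenon_3 below 0.1 N and x of tenon_4 in the frame of row_middle between -0.07 and 0.07 m and y of tenon_4 in the frame of row_middle between -0.03 and 0.03 m and z of tenon_4 in the frame of row_middle between 0 and 0.0115 m and contact force between the fingers and tenon_4 below 0.1 N and x of tenon_5 in the frame of row_long between -0.07 and 0.07 m and y of tenon_5 in the frame of row_long between -0.03 and 0.03 m and z of tenon_5 in the frame of row_long between 0 and 0.0115 m and contact force between the fingers and tenon_5 below 0.1 N and x of tenon_6 in the frame of row_long between -0.07 and 0.07 m and y of tenon_6 in the frame of row_long between -0.03 and 0.03 m and z of tenon_6 in the frame of row_long between 0 and 0.0115 m and contact force between the fingers and tenon_6 below 0.1 N), for 0.3 s.
4. with every tenon in its row, the fingertips press the right (store) key past its click (travel over 3.5 mm) (all of step 3 and value of joint store_key above 0.0035 m and contact force between the fingers and store_cap above 0.5 N), for 0.1 s.
At the end, for the whole second after the job is handed in: Every tenon present lies flat on the tray floor (centre less than 11.5 mm above it) in the row of its own length, across the row within 0.4 rad, at rest and released; the offcut rests in the offcuts bin; all three keys are up (under 1 mm) (all of step 1 and all of step 3 and value of joint each of tare_key, power_key, store_key below 0.001 m); the robot touches nothing.
It fails at once if the tare key is pressed by the fingers more than 6 mm, on towards its stop (value of joint tare_key above 0.006 m and contact force between the fingers and tare_cap above 0.5 N).
It fails at once if the store key is pressed by the fingers more than 6 mm, on towards its stop (value of joint store_key above 0.006 m and contact force between the fingers and store_cap above 0.5 N).
It fails at once if the middle key is pressed by the fingers (over 2 mm) (value of joint power_key above 0.002 m and contact force between the fingers and power_cap above 0.5 N).
It fails at once if the tare key is clicked again while a tenon is in the tray (value of joint tare_key above 0.0035 m and contact force between the fingers and tare_cap above 0.5 N and (not (horizontal distance between tenon_1 and tray above 0.165 m) or not (horizontal distance between tenon_2 and tray above 0.165 m) or not (horizontal distance between tenon_3 and tray above 0.165 m) or not (horizontal distance between tenon_4 and tray above 0.165 m) or not (horizontal distance between tenon_5 and tray above 0.165 m) or not (horizontal distance between tenon_6 and tray above 0.165 m))).
It fails at once if a bystander is shifted by more than 30 mm (distance of any of glue_bottle, mug, chisel, try_square from where it was at the start of the episode above 0.03 m).
Of tenon_1, tenon_2, tenon_3, tenon_4, tenon_5, tenon_6 only 3 to 5 are there at a start; the rules pass over those that are not, and their reading is None.
At some moment in a run one of tenon_1, tenon_2, tenon_3, tenon_4, tenon_5, tenon_6 may be knocked a few centimetres aside while the robot is not near it.
Once in a run the grip may slacken for a moment while it holds something.
It also fails if it takes over 210 s, if anything falls off the work surface, if the arm or the gripper's body presses on something with over 40 N, if the wrist force passes 120 N, or if a joint passes its speed limit or range.

ROBOT

A 7-joint arm with a two-finger parallel gripper is mounted at the origin on the work surface. World frame = base frame: x ahead of the robot, y to its left, z up, the work surface at z = 0. Lengths are in m, angles in rad, forces in N, time in s.
With the tool pointing down it reaches from about 0.4 to 0.85 m from the base axis. Payload 6.9 kg.
Tool frame: the origin (TCP) lies midway between the tips of the shut fingers; the grasp point (between the pads) lies behind it (ctrl.pinch_z is the z of the grasp point in the tool frame, in m); z points along the fingers, y is the line along which they close (so a half turn about z gives the same grasp; the last joint's range is limited). The gripper opens to 85 mm and grips with 20 to 120 N. Pads are 22 mm wide; open, the fingers measure 114 mm over their backs; the gripper's body (76 mm by 85 mm) begins 54 mm behind the grasp point. The pads swing forward as they close: fully open they stand 13 mm farther back than shut.
Start: joints at [-1.145, 0.507, -0.238, 1.5, 0.126, 1.149, -0.155], TCP at [0.197, 0.593, 0.231] pointing down, gripper open.
Joint ranges: [-3.08, 3.08], [-0.24, 2.05], [-1.43, 1.35], [0, 2.5], [-1.52, 4.66], [0.17, 1.96], [-2.89, 2.89]. Speed limits (rad/s): [2.39, 2.39, 3.14, 3.14, 3.14, 3.14, 3.14].

INTERFACE

Orientations are given as a unit quaternion [w, x, y, z].
In Python, from station import ctrl, get_state, vision, ticket, models gives the robot as it stands. Calls block until the motion is done:
- ctrl.movep(position, orientation): joint-space move of the TCP to a pose.
- ctrl.movel(position, frame=None, max_speed=0.15): straight line of the TCP; frame=None keeps the orientation; max_speed is the mean speed in m/s.
- ctrl.set_joints(angles): joint-space move.
- ctrl.ungrasp() and ctrl.close_gripper(force=None): open the fingers fully, or close them until they stop; force is the grip in N (None keeps the last).
- ctrl.pause(seconds).
- ctrl.ik(position, orientation): joint angles nearest the present ones, or None.
- get_state(): the state.
- vision.grab_frame(name): name is "side" or "top"; returns (picture, depth): 400x640x3 uint8, blue, green, red; 400x640 float32, m along the optical axis (not along the pixel's ray), 0 where there is no reading.
- vision.camera_info(name): a dict with "mtx" (3x3 intrinsics, pixels), "dist_coeffs" ([k1, k2, p1, p2, k3] as OpenCV has them; the pictures are not rectified), "R" (3x3) and "t" (3): a world point X has camera coordinates R X + t. Camera axes: x right, y down, z forward; pixel columns grow to the right and rows downward; lengths in m; the calibration is good to about 2 mm. A picture is of the moment at which its call begins. camera_info takes no time and is no camera call.
A pose or a line that the arm cannot do raises ctrl.Unreachable and nothing moves.
- ticket.close_job(): hands the job in; it is judged then, once.
Trained networks look in the newest picture that a camera, given by its name, has taken for a name from the list of things; names that differ only in an ending like _2 or _b are one class to them, and where a whole thing is asked for, a point or a joint stands for the part that bears it (a point fixed in the world has none). Each returns a list of dicts, best first, with "p" (0 to 1); they miss things now and then, are a little off and sometimes report something else, mostly with a low value. They report only what shows in the picture. A call takes as long as a camera call.
- models.recognise(camera, target): "point" ([column, row] in pixels, amid what is visible of it).
- models.masks_of(camera, target): "mask" (400x640 bool, what is visible of it) and "point" ([column, row] in pixels, amid what is visible of it).
The state is a dict: "time": time; "qpos": joint angles; "qd": joint speeds; "tau": joint torques, N m; "tcp_pos": TCP position; "eef_rot": TCP orientation; "contact_force": force on the tool from outside, world axes, zero at the start; "wrist_torque": the same for the moment, N m; "width": finger opening in m; "gripper_force": force on a finger pad.
Only numpy, scipy, OpenCV 4.12 (cv2) and the standard library are available. Lean on these libraries where they do the work, as an engineer would, in place of code of your own. Each camera call takes 0.05 s, during which the arm holds its last target. There are 200 camera calls.

## Working session

There is one attempt and no reset: what is moved stays moved. The work goes in short steps, each a Python script; the robot and the scene stay as the last script left them, time stands still between calls to the robot, and variables do not carry over. Pictures are saved under pics/ and viewed, at most 14 in all, crops included, and the job is handed in when it is done.

```bash
ls; mkdir -p pics; python3 - <<'E'
from station import ctrl,get_state,vision
import cv2
for n in("top","side"):
    p,d=vision.grab_frame(n); cv2.imwrite(f"pics/{n}0.png",p)
    c=vision.camera_info(n); print(n,c)
s=get_state();print(s, ctrl.pinch_z)
E
```

```text
pics
top {'mtx': array([[494.51514839,   0.        , 317.60163651],
       [  0.        , 494.51514839, 205.21683928],
       [  0.        ,   0.        ,   1.        ]]), 'dist_coeffs': array([0.01502743, 0.        , 0.        , 0.        , 0.        ]), 'R': array([[-0.00122966, -0.99981727, -0.01907633],
       [-0.99301735,  0.00347114, -0.11791729],
       [ 0.11796196,  0.01879813, -0.99284017]]), 't': array([0.07541655, 0.58063108, 1.33269258])}
side {'mtx': array([[422.77820432,   0.        , 317.17712503],
       [  0.        , 422.77820432, 205.48563686],
       [  0.        ,   0.        ,   1.        ]]), 'dist_coeffs': array([-0.09590873,  0.        ,  0.        ,  0.        ,  0.        ]), 'R': array([[ 0.85891674, -0.5121109 , -0.00211166],
       [-0.32907373, -0.54875642, -0.76848999],
       [ 0.39239332,  0.66076381, -0.63985832]]), 't': array([-0.47381878,  0.27911004,  1.18596481])}
{'time': 0.1, 'qpos': array([-1.14547166,  0.50823021, -0.23750049,  1.50102695,  0.12569411,
        1.14890593, -0.15477706]), 'qd': array([-1.57329152e-04, -1.44607076e-04, -5.08271825e-04, -3.11767474e-03,
        3.21001833e-05,  1.02464116e-04, -1.43266476e-03]), 'tau': array([-4.14121459e-03, -6.21827459e+01, -2.19447814e+00, -2.50206184e+01,
        1.24713822e-02,  7.84366712e-03,  2.61060208e-06]), 'tcp_pos': array([0.19644304, 0.59285206, 0.2305322 ]), 'eef_rot': array([-1.05629059e-04,  1.59229405e-01,  9.87241292e-01, -7.85439909e-04]), 'contact_force': array([-0.27420157,  0.85749396, -0.44907692]), 'wrist_torque': array([ 0.01423166, -0.02672647,  0.03843622]), 'gripper_force': 0.0, 'width': 0.08536487510062885} -0.0187
```

View pics/top0.png

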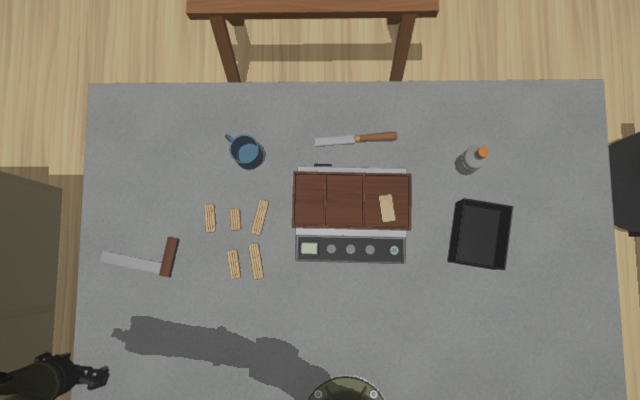

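View pics/side0.png

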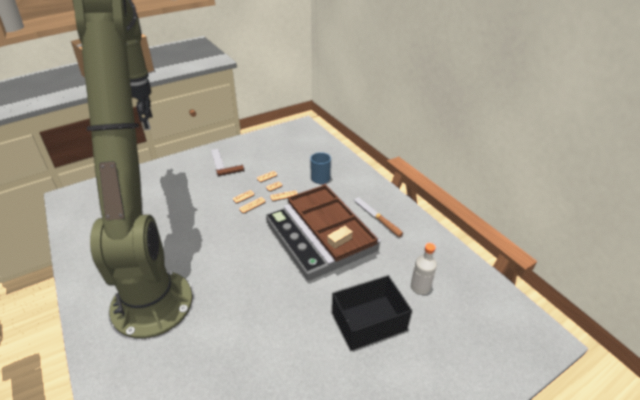

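The top view shows five tenons, at (210,218), (235,219), (260,217), (233,264) and (256,261). The tray spans columns 293-411 and rows 172-229. The keys are at (331/351/370, 249), the offcut at (387,208) and the bin around (480,235). The side view agrees. I'll measure next.

```bash
cat > h.py <<'E'
from station import ctrl,get_state,vision,ticket,models
import numpy as np,cv2,json
I=vision.camera_info("top"); R,T=I["R"],I["t"]
def w(px,z):
    p=cv2.undistortPoints(np.float64(px).reshape(-1,1,2),I["mtx"],I["dist_coeffs"])[:,0]
    d=np.c_[p,np.ones(len(p))]@R; c=-R.T@T
    return (c+d*((z-c[2])/d[:,2:]))[:,:2]
def px(X):
    return cv2.projectPoints(np.float64(X).reshape(-1,3),cv2.Rodrigues(R)[0],T,I["mtx"],I["dist_coeffs"])[0][:,0]
def rect(pts):
    (c,s,a)=cv2.minAreaRect(np.float32(pts*1000)); a=np.deg2rad(a); s=list(s)
    if s[1]>s[0]: s=s[::-1]; a+=np.pi/2
    return np.array(c)/1000,np.array(s),(a+np.pi/2)%np.pi-np.pi/2   # centre m, size mm, long-axis angle
def wood(img,z,lo=150):
    hsv=cv2.cvtColor(cv2.resize(img,None,fx=4,fy=4,interpolation=cv2.INTER_CUBIC),cv2.COLOR_BGR2HSV)
    m=((hsv[...,1]>55)&(hsv[...,2]>lo)&(hsv[...,0]<30)).astype(np.uint8)
    out=[]
    for c in cv2.findContours(m,cv2.RETR_EXTERNAL,cv2.CHAIN_APPROX_NONE)[0]:
        if not 1500<cv2.contourArea(c)<12000: continue
        p=w((c[:,0]+.5)/4-.5,z); r=rect(p)
        if .2<r[0][0]<.75 and -.4<r[0][1]<.55: out.append(r)
    return out
def quat(yaw):  # tool down, closing line (tool y) along world angle yaw
    return np.array([0,-np.sin(yaw/2+np.pi/4),np.cos(yaw/2+np.pi/4),0]) if 0 else _q(yaw)
def _q(yaw):
    from scipy.spatial.transform import Rotation as Ro
    y=np.array([np.cos(yaw),np.sin(yaw),0]);z=np.array([0,0,-1.])
    q=Ro.from_matrix(np.c_[np.cross(y,z),y,z]).as_quat(); return q[[3,0,1,2]]
def best(pos,yaw):
    c=[]
    for a in (yaw,yaw+np.pi):
        j=ctrl.ik(pos,_q(a))
        if j is not None: c.append((np.abs(np.array(j)[[6,4]]).max(),a))
    return _q(min(c)[1])
E
python3 - <<'E'
from h import *
p,_=vision.grab_frame("top")
for r in wood(p,.007): print("wood",r[0].round(4),r[1].round(1),round(r[2],3))
for n in("tare_cap","power_cap","store_cap"):
    for k in models.recognise("top",n)[:3]: print(n,k["p"],k["point"],w(k["point"],.057).round(4))
for n,z in(("tray",.08),("scrap_bin",.09),("offcut",.092)):
    for k in models.masks_of("top",n)[:1]:
        m=cv2.resize(k["mask"].astype(np.uint8)*255,None,fx=4,fy=4,interpolation=cv2.INTER_CUBIC)>127
        y,x=np.nonzero(m); r=rect(w(np.c_[x,y]/4.+.125-.5,z)); print(n,k["p"],r)
E
```

```text
wood [0.4204 0.3109] [79.3 27. ] 0.164
wood [0.429  0.2488] [99.9 26.8] 0.181
wood [0.546  0.3089] [58.9 26.2] 0.105
wood [0.55   0.3808] [78.8 26.6] 0.09
wood [0.5521 0.2392] [99.2 26.7] -0.235
wood [ 0.5762 -0.1196] [74.4 36. ] 0.136
tare_cap 0.63 [329.2, 249.2] [[0.4589 0.0426]]
tare_cap 0.29 [478.8, 231.7] [[ 0.5051 -0.3588]]
tare_cap 0.26 [347.2, 215.4] [[ 0.5501 -0.0066]]
power_cap 0.47 [352.0, 249.2] [[ 0.4588 -0.0187]]
store_cap 0.42 [366.3, 250.4] [[ 0.4555 -0.0571]]
tray 0.63 (array([ 0.55484674, -0.015506  ]), array([317.87420654, 265.65820312]), np.float64(1.5572870426913061))
scrap_bin 0.57 (array([ 0.49805307, -0.35176276]), array([175.02008057, 154.11741638]), np.float64(-0.16679457801998954))
offcut 0.6 (array([ 0.56457648, -0.10689234]), array([72.11997223, 36.00271988]), np.float64(0.12505115911916542))
```

```bash
python3 - <<'E'
from h import *
p,_=vision.grab_frame("top")
b=cv2.resize(p,None,fx=4,fy=4,interpolation=cv2.INTER_CUBIC); hsv=cv2.cvtColor(b,cv2.COLOR_BGR2HSV)
m=np.zeros(hsv.shape[:2],np.uint8); m[160*4:236*4,285*4:418*4]=1
m&=((hsv[...,1]>70)).astype(np.uint8)
c=max(cv2.findContours(m,cv2.RETR_EXTERNAL,cv2.CHAIN_APPROX_NONE)[0],key=cv2.contourArea)
r=rect(w((c[:,0]+.5)/4-.5,.08)); print("tray",r)
g=cv2.cvtColor(b,cv2.COLOR_BGR2GRAY)[240*4:258*4,322*4:380*4]
t=cv2.threshold(g,0,255,cv2.THRESH_OTSU)[1]
K=[]
for q in cv2.findContours(t,cv2.RETR_EXTERNAL,cv2.CHAIN_APPROX_NONE)[0]:
    a=cv2.contourArea(q)
    if a>300:
        (x,y),rad=cv2.minEnclosingCircle(q); X=w([((x+.5)/4-.5+322,(y+.5)/4-.5+240)],.057)[0]; print("key",a,rad*2/4*2.7,X.round(4)); K.append(X)
cv2.imwrite("pics/a.png",cv2.resize(p[140:290,190:530],None,fx=2.3,fy=2.3,interpolation=cv2.INTER_CUBIC))
th=r[2]-np.pi/2 if r[2]>0 else r[2]+np.pi/2
Rz=np.array([[np.cos(th),-np.sin(th)],[np.sin(th),np.cos(th)]])
print("yaw",th,[(Rz.T@(k-r[0])+[.035,0]).round(4) for k in K])
E
```

```text
tray (array([ 0.58921533, -0.01683255]), array([316.15170288, 150.37846375]), np.float64(1.5466640925771435))
key 1012.0 25.65917959213257 [ 0.4586 -0.066 ]
key 1040.0 25.7470796585083 [ 0.4598 -0.014 ]
key 1004.0 25.514883613586427 [0.4613 0.0379]
yaw -0.024132234217753012 [array([-0.0944, -0.0523]), array([-0.0944, -0.0003]), array([-0.0942,  0.0516])]
```

View pics/a.png

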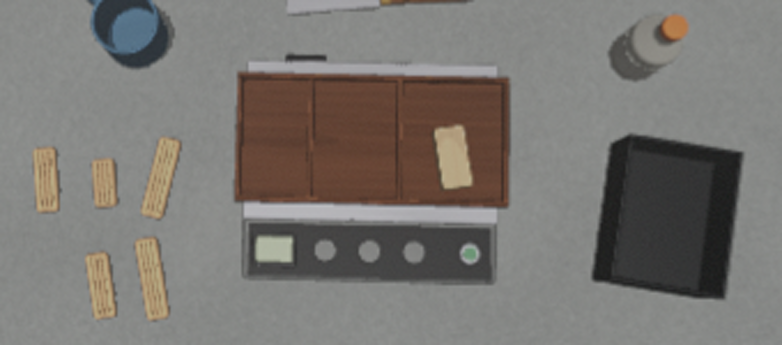

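The crop confirms it: keys at crop (325/369/413, 250), offcut at (453,157), bin with its floor at (665,220). The tray and key fits agree, with yaw -0.024. Next I clear the offcut.

```bash
cat >> h.py <<'E'
TC=np.array([.5892,-.0168]); TH=-.0241
RZ=np.array([[np.cos(TH),-np.sin(TH)],[np.sin(TH),np.cos(TH)]])
def tray(x,y): return TC+RZ@np.array([x,y])
ROW={60:.114,80:.020,100:-.094}
H=.22
def go(xy,yaw,z=H):
    p=[*xy,z]; ctrl.movep(p,best(p,yaw))
def line(xy,z,v=.15): ctrl.movel([*xy,z],max_speed=v)
def pick(xy,yaw,z,force):
    go(xy,yaw); line(xy,z+.03,.2); line(xy,z,.06); ctrl.close_gripper(force=force)
    a=get_state()["width"]; line(xy,H,.2); s=get_state()
    print("t",round(s["time"],1),"width",a.round(4),s["width"].round(4),"force",s["gripper_force"])
    return s["width"]
E
python3 - <<'E'
from h import *
p,_=vision.grab_frame("top")
o=[r for r in wood(p,.085) if r[0][1]<0][0]; print(o)
ctrl.ungrasp()
wd=pick(o[0],o[2]+np.pi/2,.069,40)
B=np.array([.498,-.362])
if wd>.025:
    go(B,-.167); line(B,.055,.15); print(get_state()["contact_force"]); ctrl.ungrasp(); line(B,H,.2)
    print(get_state()["time"])
p,_=vision.grab_frame("top"); cv2.imwrite("pics/b.png",p)
E
```

```text
(array([ 0.56734796, -0.11018811]), array([70.16727448, 33.92722702]), np.float64(0.13620804806475362))Traceback (most recent call last):
  File "<stdin>", line 5, in <module>
  File "h.py", line 46, in pick
    print("t",round(s["time"],1),"width",a.round(4),s["width"].round(4),"force",s["gripper_force"])
                                         ^^^^^^^
AttributeError: 'float' object has no attribute 'round'
```

```bash
sed -i 's/a.round(4),s\["width"\].round(4)/round(a,4),round(s["width"],4)/' h.py
python3 - <<'E'
from h import *
s=get_state(); wd=s["width"]; print(s["time"],wd,s["gripper_force"],s["tcp_pos"])
B=np.array([.498,-.362])
if wd>.025:
    go(B,-.167); line(B,.055,.15); print(get_state()["contact_force"]); ctrl.ungrasp(); line(B,H,.2)
    print(get_state()["time"])
go(tray(-.129,.0518),0,.15)
p,_=vision.grab_frame("top"); cv2.imwrite("pics/b.png",p)
E
```

```text
6.4083 0.033398040916255596 40.723711252212524 [ 0.56671606 -0.1097326   0.21881317]
[0.0412488  0.62587505 0.1791494 ]
10.5583
```

View pics/b.png

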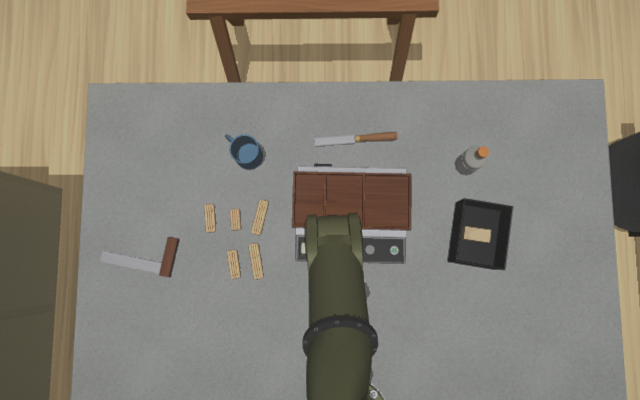

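The offcut is in the bin at (478,235). Now the tare key, in small force-monitored steps.

```bash
cat >> h.py <<'E'
def press(y):
    k=tray(-.1294,y); ctrl.close_gripper(force=20); go(k,0,.12); line(k,.062,.05); ctrl.pause(.3)
    s=get_state(); f0=s["contact_force"][2]; sag=.062-s["tcp_pos"][2]; print("sag",sag,s["width"])
    z=.0575+0; pk=0; z0=None
    while z>.0515:
        line(k,z+0,.02); ctrl.pause(.1); s=get_state(); f=s["contact_force"][2]-f0; a=s["tcp_pos"][2]
        print(round(z,4),round(a,5),round(f,2)); pk=max(pk,f)
        if (pk>5 and f<pk-2) or a<.057-.0050: break
        z-=.0004 if 1 else 0
    ctrl.pause(.25); s=get_state(); print("hold",s["tcp_pos"],s["contact_force"][2]-f0)
    line(k,.07,.05); line(k,.15,.1); print("t",get_state()["time"])
E
python3 -c "
from h import *
press(.0518)"
```

```text
sag -0.00014603228870353757 2.4451161827879903e-05
0.0575 0.05743 0.19
0.0571 0.05713 0.23
0.0567 0.05676 2.05
0.0563 0.05636 2.5
0.0559 0.05596 4.98
0.0555 0.05558 6.32
0.0551 0.05525 6.91
0.0547 0.05487 6.53
0.0543 0.05447 6.83
0.0539 0.05404 7.89
0.0535 0.05362 5.39
hold [0.4611497  0.03810672 0.05359903] 6.19260583947609
t 20.4
```

The hold was only about 3.4 mm, which is marginal, and the force is noisy by about 1 N. The tray is still empty, so I'll press tare again to a verified depth of about 4.6 mm, averaging the force.

```bash
cat >> h.py <<'E'
def avg(n=8):
    a=[]
    for _ in range(n): ctrl.pause(.02); s=get_state(); a.append([s["contact_force"][2],s["tcp_pos"][2]])
    return np.mean(a,0)
def press(y):
    k=tray(-.1294,y); ctrl.close_gripper(force=20); go(k,0,.12); line(k,.062,.05); ctrl.pause(.3)
    f0=avg()[0]
    for z in (.0575,.0560,.0548,.0541,.0536,.0533,.0530,.0527,.0524,.0521):
        line(k,z,.02); f,a=avg(); f-=f0; print(round(57-a*1000,2),round(f,2))
        if a<.0526 or (a<.0536 and f<4.1): break
    ctrl.pause(.2); line(k,.07,.05); line(k,.15,.1); print("t",get_state()["time"])
E
python3 -c "
from h import *
press(.0518)"
```

```text
-0.39 -0.32
0.8 3.76
1.95 6.74
2.62 6.83
3.16 6.15
3.5 5.53
3.9 4.61
4.31 3.78
t 27.45
```

Tare clicked at 3.9–4.3 mm with the force falling from 6.8 to 3.8 N. Now the first tenon.

```bash
cat >> h.py <<'E'
def loose():
    p,_=vision.grab_frame("top")
    L=[r for r in wood(p,.007) if np.linalg.norm(r[0]-TC)>.19 and r[0][1]>.1]
    for r in L: print("  loose",r[0].round(3),r[1].round(0),round(r[2],2))
    return L
def kind(r): return min(ROW,key=lambda k:abs(k-r[1][0]))
def one(r,x,z):
    k=kind(r); ctrl.ungrasp()
    wd=pick(r[0],r[2]+np.pi/2,.006,60)
    if wd<.02: print("missed"); return False
    t=tray(x,ROW[k]); go(t,TH); s=get_state()
    if s["width"]<.02: print("lost"); return False
    line(t,z+.02,.2); line(t,z,.05); s=get_state(); print(k,"at",s["tcp_pos"].round(4),"w",round(s["width"],4),s["contact_force"].round(1))
    ctrl.ungrasp(); line(t,H,.2); return True
def intray():
    p,_=vision.grab_frame("top")
    for r in wood(p,.069):
        q=RZ.T@(r[0]-TC)
        if abs(q[0])<.09 and abs(q[1])<.17: print("  tray",q.round(4),r[1].round(1),"ang",round(r[2]-TH,2))
    return p
E
python3 - <<'E'
from h import *
L=loose(); r=max(L,key=lambda r:r[0][1]); print(one(r,-.024,.077))
go([.42,-.05],TH,.3); p=intray(); loose()
cv2.imwrite("pics/c.png",cv2.resize(p[140:290,190:530],None,fx=2.3,fy=2.3))
E
```

```text
loose [0.397 0.213] [99. 27.] 0.18
  loose [0.421 0.311] [80. 27.] 0.17
  loose [0.546 0.309] [59. 26.] 0.09
  loose [0.55  0.381] [79. 27.] 0.09
  loose [0.552 0.239] [99. 27.] -0.24
t 33.1 width 0.0256 0.026 force 58.99424493312836
80 at [0.5656 0.0037 0.0768] w 0.026 [ 0.1  0.2 -0.8]
True
  tray [-0.0233  0.0214] [77.6 26.6] ang 1.57
  loose [0.396 0.213] [99. 27.] 0.18
  loose [0.421 0.311] [80. 27.] 0.17
  loose [0.546 0.309] [59. 26.] 0.09
  loose [0.552 0.239] [99. 27.] -0.24
```

View pics/c.png

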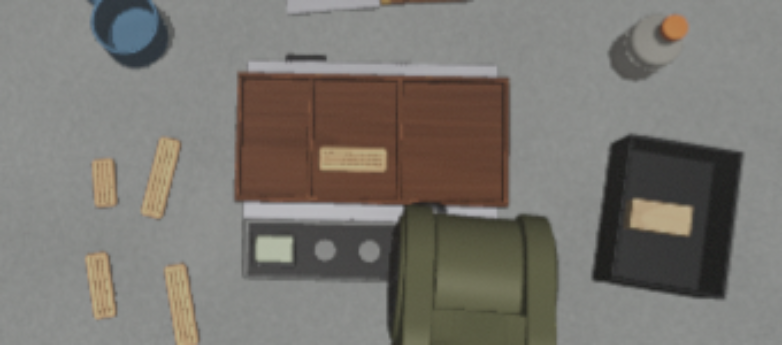

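The tenon lies flat in the middle row at crop (352,159). The knock has already happened: the lower 100 mm tenon is now at crop (182,305). I'll do the rest, re-detecting before each pick.

```bash
python3 - <<'E'
from h import *
slots={60:[(0,.070)],80:[(.024,.077)],100:[(-.024,.077),(.024,.077)]}
for i in range(4):
    L=loose()
    if not L: break
    r=max(L,key=lambda r:r[0][1]); k=kind(r)
    if not one(r,*slots[k].pop(0)): break
    go([.42,-.05],TH,.3); p=intray()
cv2.imwrite("pics/d.png",cv2.resize(p[140:290,190:530],None,fx=2.3,fy=2.3)); print(get_state()["time"])
E
```

```text
loose [0.397 0.213] [99. 27.] 0.18
  loose [0.421 0.311] [80. 27.] 0.16
  loose [0.546 0.309] [59. 26.] 0.09
  loose [0.552 0.239] [99. 27.] -0.24
t 43.3 width 0.0267 0.026 force 58.98500740528107
80 at [0.6136 0.0026 0.0767] w 0.0257 [ 0.  -0.2 -0. ]
  tray [-0.0233  0.0214] [77.6 26.5] ang 1.57
  tray [0.025  0.0211] [78.2 27. ] ang 1.57
  loose [0.396 0.213] [99. 27.] 0.18
  loose [0.546 0.309] [59. 26.] 0.1
  loose [0.552 0.239] [99. 27.] -0.24
t 53.6 width 0.0259 0.0261 force 58.990851044654846
60 at [0.5918 0.0971 0.0698] w 0.0259 [ 0.2  0.2 -0.2]
  tray [-0.0233  0.0214] [77.6 26.5] ang 1.57
  tray [0.0011 0.1159] [56.7 26. ] ang 1.57
  tray [0.025  0.0211] [78.2 27. ] ang 1.57
  loose [0.396 0.213] [99. 27.] 0.18
  loose [0.552 0.239] [99. 27.] -0.24
t 63.5 width 0.0259 0.0257 force 59.000065326690674
100 at [ 0.5628 -0.1102  0.0768] w 0.026 [-0.4 -0.2 -0.3]
  tray [-0.0229 -0.0937] [96.7 26.5] ang 1.56
  tray [-0.0233  0.0212] [77.4 26.5] ang 1.57
  tray [0.0011 0.1159] [56.7 26. ] ang 1.57
  tray [0.025  0.0211] [78.2 27. ] ang 1.57
  loose [0.396 0.213] [99. 27.] 0.18
t 73.3 width 0.0262 0.026 force 59.0016371011734
100 at [ 0.6108 -0.1114  0.0768] w 0.0262 [-0.1 -0.1  0.8]
  tray [-0.0229 -0.0937] [96.7 26.6] ang 1.56
  tray [-0.0233  0.0214] [77.6 26.5] ang 1.57
  tray [0.0011 0.1159] [56.7 26. ] ang 1.57
  tray [ 0.0249 -0.0937] [97.5 26.3] ang 1.58
  tray [0.025  0.0211] [78.2 27. ] ang 1.57
78.4167
```

```bash
ls pics
```

```text
a.png
b.png
c.png
d.png
side0.png
top0.png
```

View pics/d.png

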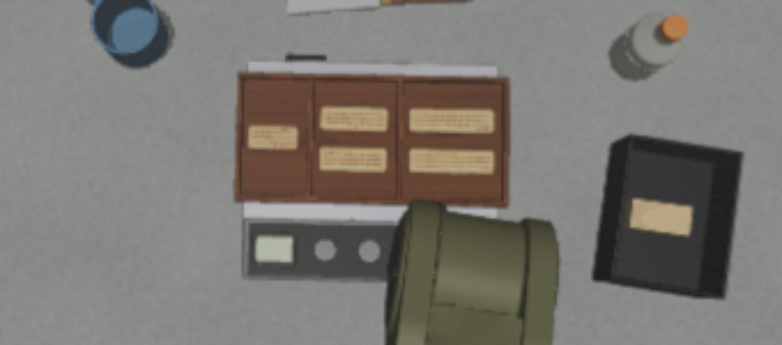

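```bash
python3 - <<'E'
from h import *
press(-.0522)
go([.3,-.3],TH,.3); p=intray(); print(loose(),get_state()["time"],get_state()["contact_force"])
s,_=vision.grab_frame("side"); cv2.imwrite("pics/e.png",cv2.resize(s[160:350,200:480],None,fx=2.5,fy=2.5)); 
E
```

```text
-0.41 -0.03
0.81 3.98
1.96 6.97
2.63 6.96
3.18 6.66
3.52 5.66
3.91 5.05
4.31 3.67
t 86.5333
  tray [-0.023  -0.0937] [96.7 26.5] ang 1.56
  tray [-0.0234  0.0214] [77.6 26.5] ang 1.57
  tray [0.001  0.1158] [56.6 25.9] ang 1.57
  tray [ 0.0248 -0.0934] [96.9 26.6] ang 1.58
  tray [0.025  0.0211] [78.2 27. ] ang 1.57
[] 87.85 [0.19685191 0.26599006 0.44610056]
```

View pics/e.png

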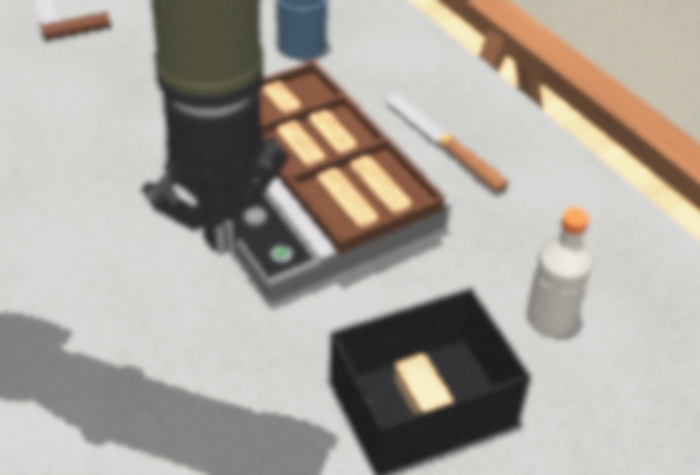

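The top crop shows all five tenons in their rows, and the side view shows them lying flat. The offcut is in the bin at crop (423,383) and the arm is clear of everything. The store key clicked at 4.3 mm, with the force falling from 7.0 to 3.7 N. I'm handing the job in.

```bash
python3 -c "
from station import ticket
print(ticket.close_job())"
```

```text
the job is handed in; nothing more can be done
None
```

Job handed in at about 88 s, verdict not shown: the offcut is in the bin, all five tenons lie flat in their matching rows, and the store key clicked cleanly at 4.3 mm; tare was pressed twice with the tray empty, the first press being marginal at about 3.4 mm.

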